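# Close and pin the case box that holds the arch cast

### The arm

A 6-joint arm with a two-finger parallel gripper is mounted at the origin on the work surface. World frame = base frame: x ahead of the robot, y to its left, z up, the work surface at z = 0. Lengths are in m, angles in rad, forces in N, time in s.
With the tool pointing down it reaches from about 0.225 to 0.875 m from the base axis. Payload 3.4 kg.
Tool frame: the origin (TCP) lies at the very end of the fingers, on their centre line; the grasp point (between the pads) lies 19 mm behind it; z points along the fingers, y is the line along which they close (so a half turn about z gives the same grasp; the last joint's range is limited). The gripper opens to 85 mm and grips with 20 to 120 N. Pads are 22 mm wide; open, the fingers measure 114 mm over their backs; the gripper's body (76 mm by 85 mm) begins 54 mm behind the grasp point. The pads swing forward as they close: fully open they stand 13 mm farther back than shut.
Start: joints at [1.063, 0.276, 1.505, -0, 1.361, -0.121], TCP at [0.217, 0.533, 0.231] pointing down, gripper open.
Joint ranges: [-2.89, 2.89], [-0.75, 2.08], [0.22, 2.7], [-1.18, 4.32], [0.11, 2.71], [-2.7, 2.7]. Speed limits (rad/s): [2.57, 2.57, 3.14, 3.14, 3.14, 3.14].

### API

Orientations are given as a unit quaternion [w, x, y, z].
In Python, from rig import readout, vision, manip gives the robot as it stands.
- The arm moves only by the shell command python3 -m handwheel 'ROWS' [FORCE]. ROWS is JSON, a list of rows, each a list of 3 entries, a list of its own where there are three numbers: the shift along the tool's x, y, z in mm, then the turn, a rotation vector about the tool's x, y, z in units of 6 degrees (1.0 is 6 degrees), then the closure, from -1 (fully open) to 1 (shut), so that 0 is half open. A call has 1 to 20 rows; each row shifts and turns the commanded pose from where the row before left it, along the tool's axes as they then stand; what a row does not reach is not made up. A row lasts 1/8 s, in which the tool goes at most 62.5 mm and 10.7 degrees, less where a joint would pass 70% of its speed; a pose out of reach is approached as far as the arm can. A call is refused whole if a number of a shift passes 62.5 or a number of a turn 1, either way. A call with a gripper value outside its range is refused whole. The fingers move at their own pace and stop on an object; FORCE is the grip in N (left out, the last holds). Time passes only in rows, so rows that do not move let the fingers close. It gives the time, the measured TCP pose, the force, the opening and the grip force at its end, in the units of the state.
- readout.get_state(): the state, without advancing time (a new reading comes with each control period).
- vision.get_image(name): name is "scene" or "top" or "wrist"; returns the picture (384x512x3 uint8, blue, green, red); there is no depth.
- vision.camera_params(name): a dict with "intrinsics" (3x3 intrinsics, pixels), "rvec" (rotation vector, rad) and "tvec" (3), from world to camera coordinates, as OpenCV has them; the wrist camera has in their place "hand_eye" (4x4, takes a point from camera to tool coordinates, whose origin is the TCP and whose axes are the flange's). Camera axes: x right, y down, z forward; pixel columns grow to the right and rows downward; lengths in m; the calibration is good to about 2 mm. The wrist camera is an equidistant fisheye: a pixel r from the principal point sees the ray r / f radians off the axis. A picture is of the moment at which its call begins: read the wrist's pose just before it. camera_params takes no time and is no camera call.
- manip.sign_off(): hands the job in; it is judged then, once.
The state is a dict: "clock": time; "qpos": joint angles; "qd": joint speeds; "effort": joint torques, N m; "position": TCP position; "ee_rot": TCP orientation; "contact_force": force on the tool from outside, world axes, zero at the start; "moment": the same for the moment, N m; "width": finger opening in m; "gripper_force": force on a finger pad.
Only numpy, scipy, OpenCV 4.12 (cv2) and the standard library are available. Lean on these libraries where they do the work, as an engineer would, in place of code of your own. Each camera call takes 0.05 s, during which the arm holds its last target. There are 200 camera calls.

### The job

One of the two open case boxes holds the horseshoe-shaped plaster arch: shut that box's lid, then lock it by passing the long slim pin from the rack down through both eyelets of its hasp until the pin's grip rests on the lid's tongue. Leave the other box open, the other two pins in the rack, and do not disturb the casts, bottle, jar or cup.

Things in the scene. Friction and masses are not known exactly. Their poses are not given: they have to be found in the camera images.
- box_a: box A: grey open plastic case box, fixed to the bench, 100 (x) x 120 (y) x 50 mm high, walls and floor 4 mm; origin at the centre of its underside. Clear lid hinged along the top edge of the +x wall; hasp (lug with eyelet on the box, tongue with eyelet on the lid) in the middle of the -x side
- box_b: box B: exactly like box A: grey open plastic case box, fixed to the bench, 100 (x) x 120 (y) x 50 mm high, walls and floor 4 mm; origin at the centre of its underside. Clear lid hinged along the top edge of the +x wall; hasp (lug with eyelet on the box, tongue with eyelet on the lid) in the middle of the -x side
- lid_a (a joint): angle of box A's clear lid in rad: 0 shut, 1.57 upright, up to 1.95; stiff, stays where left. Lid 100 x 120 x 5 mm plus an aluminium tongue 26 x 26 x 5 mm at its free edge (126 mm from the hinge in all) with a 12 mm eyelet 113 mm from the hinge; shut, the tongue lies from 50.5 to 55.5 mm above the bench, its eyelet in line over the lug's
- lid_b (a joint): angle of box B's clear lid in rad: 0 shut, 1.57 upright, up to 1.95; stiff, stays where left. Lid 100 x 120 x 5 mm plus an aluminium tongue 26 x 26 x 5 mm at its free edge (126 mm from the hinge in all) with a 12 mm eyelet 113 mm from the hinge; shut, the tongue lies from 50.5 to 55.5 mm above the bench, its eyelet in line over the lug's
- hinge_a (a point): middle of the hinge axis of box A, 50.5 mm above the bench, on the underside of the lid; its frame turns with the lid: -x runs along the lid to the tongue, z out of its outer face, y along the hinge
- hinge_b (a point): middle of the hinge axis of box B, 50.5 mm above the bench, on the underside of the lid; its frame turns with the lid: -x runs along the lid to the tongue, z out of its outer face, y along the hinge
- eye_a (a point): centre of the eyelet (vertical 12 mm hole) of box A's aluminium lug, at the lug's upper face, 63 mm to -x of the box's centre and 45 mm above the bench; the lug is 26 x 26 x 6 mm; z up
- eye_b (a point): centre of the eyelet (vertical 12 mm hole) of box B's aluminium lug, at the lug's upper face, 63 mm to -x of the box's centre and 45 mm above the bench; the lug is 26 x 26 x 6 mm; z up
- arch: horseshoe-shaped plaster dental cast with a full row of teeth, 61 mm across, 27 mm high, lying loose in one of the two boxes; origin at the centre of the horseshoe on its underside
- bar_cast: short straight plaster cast with three teeth, 16 x 42 mm, 27 mm high, lying loose in the other box; origin at the centre of its underside
- rack: grey steel pin rack, fixed, base 85 (x) x 150 (y) x 8 mm, origin at bench level 70 mm to -x of the base's centre; its face slopes 26 degrees (0.46 rad) so that the pins lean with their grips towards its -x side. Three sockets 48 mm apart in a row along its y, 9 mm in diameter and 16 mm deep along the lean; mid-socket mouth at x 60, z 55 mm
- pin_long: the long slim steel locking pin, 70 mm overall: slim shank 8 mm in diameter and 36 mm long with a chamfered tip, under a grip 16 mm in diameter and 34 mm long, whose flat underside stops it; 50 g; origin at the tip, z along the pin to the grip. Stands loosely, leaning about 33 degrees, in any one of the rack's three sockets
- pin_grip (a point): point on the axis of the long slim pin's grip, 60 mm from the tip (24 mm above the grip's underside); z along the pin away from the tip
- pin_short: stubby pin: 8 mm shank only 17 mm long; same steel grip as the others (16 mm diameter, 34 mm long) on top; origin at the tip, z along the pin to the grip; in another socket; not to be used
- pin_thick: thick pin: shank 36 mm long but 14 mm in diameter except for its last 17 mm (8 mm); same steel grip as the others (16 mm diameter, 34 mm long) on top; origin at the tip, z along the pin to the grip; in another socket; not to be used
- bottle: bystander: small glass bottle, 38 mm in diameter, 95 mm high, origin at the centre of its underside
- jar: bystander: clear powder jar with white cap, 48 mm in diameter, 55 mm high, origin at the centre of its underside
- mug: bystander: white ceramic cup, 64 mm in diameter, 75 mm high, origin at the centre of its underside
Not all that is in view belongs to the job. What is shaped like the pin_long but blue or yellow is not meant.

How it is judged:
By the outcome, as a careful person would: the job done as asked, in the order asked, and still so for the second after the job is handed in, with the robot touching nothing.
It also fails if it takes over 61 s, if anything falls off the work surface, if the arm or the gripper's body presses on something with over 40 N, if the wrist force passes 120 N, or if a joint passes its speed limit or range.

## Working session

There is one attempt and no reset: what is moved stays moved. The work goes in short steps, Python scripts to look and compute and a shell command to move; the robot and the scene stay as the last step left them, time stands still between calls to the robot, and variables do not carry over. Pictures are saved under pics/ and viewed, at most 10 in all, crops included, and the job is handed in when it is done.

```bash
ls; mkdir -p pics
python3 - <<'E'
from rig import readout,vision
import cv2,numpy as np
s=readout.get_state();print({k:np.round(v,3).tolist() for k,v in s.items()})
for n in("scene","top","wrist"):
    im=vision.get_image(n);cv2.imwrite(f"pics/{n}0.png",im);print(n,{k:np.round(v,4).tolist() for k,v in vision.camera_params(n).items()})
a=cv2.imread("pics/scene0.png");b=cv2.imread("pics/top0.png")
E
```

```text
pics
{'clock': 0.0, 'qpos': [1.063, 0.277, 1.506, -0.0, 1.361, -0.121], 'qd': [0.001, -0.002, -0.001, 0.0, 0.001, 0.001], 'effort': [-0.002, -41.677, -24.581, -0.0, 0.011, -0.0], 'position': [0.217, 0.532, 0.23], 'ee_rot': [-0.0, 0.192, 0.981, -0.001], 'contact_force': [0.294, 0.251, -0.421], 'moment': [0.02, -0.002, -0.058], 'gripper_force': 0.0, 'width': 0.085}
scene {'intrinsics': [[493.4676, 0.0, 255.3586], [0.0, 493.4676, 192.6749], [0.0, 0.0, 1.0]], 'rvec': [1.9914, 1.5865, -0.5798], 'tvec': [-0.1278, -0.3707, 1.4088]}
top {'intrinsics': [[424.641, 0.0, 257.0253], [0.0, 424.641, 189.494], [0.0, 0.0, 1.0]], 'rvec': [2.1492, -2.1859, 0.1161], 'tvec': [-0.0119, 0.5709, 1.1114]}
wrist {'intrinsics': [[297.3186, 0.0, 260.375], [0.0, 297.3186, 191.1634], [0.0, 0.0, 1.0]], 'hand_eye': [[-0.0003, -0.955, -0.2967, 0.0746], [1.0, -0.0002, -0.0007, 0.0002], [0.0006, -0.2967, 0.955, -0.1426], [0.0, 0.0, 0.0, 1.0]]}
```

View pics/scene0.png

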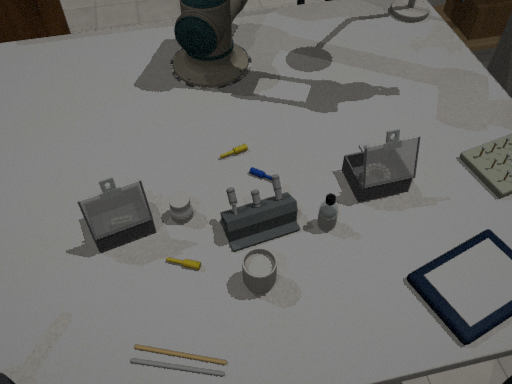

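View pics/top0.png

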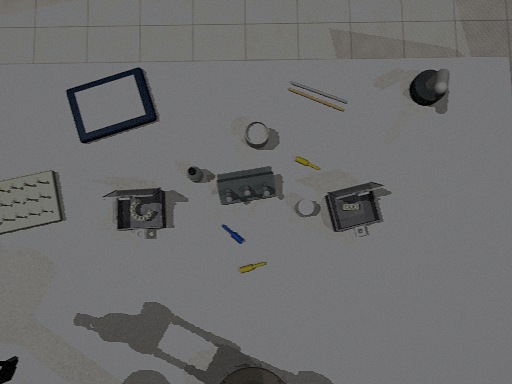

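Top shows the arch in the left box (142,208) and the bar cast in the right box (350,208). The rack pins are at top (229,197), (247,193), (268,190) and scene (232,197), (256,198), (277,185). Blue and yellow look-alikes lie at top (233,234), (253,267), (307,162). Next I'll take a close crop and do the geometry.

```bash
cat > h.py <<'E'
import cv2,numpy as np
from scipy.spatial.transform import Rotation as R
from rig import readout,vision
P={n:vision.camera_params(n) for n in("scene","top","wrist")}
def ray(n,px):
    p=P[n];K=np.array(p["intrinsics"]);M=cv2.Rodrigues(np.array(p["rvec"],float))[0];t=np.array(p["tvec"]).ravel()
    d=M.T@np.linalg.solve(K,[*px,1.]);return -M.T@t,d/np.linalg.norm(d)
def onz(n,px,z):
    o,d=ray(n,px);return o+d*(z-o[2])/d[2]
def tri(p1,p2,n1="scene",n2="top"):
    o,d=ray(n1,p1);q,e=ray(n2,p2)
    s=np.linalg.lstsq(np.c_[d,-e],q-o,rcond=None)[0];a,b=o+s[0]*d,q+s[1]*e
    return (a+b)/2,np.linalg.norm(a-b)
def T(s=None):
    s=s or readout.get_state();M=np.eye(4);M[:3,:3]=R.from_quat(np.roll(s["ee_rot"],-1)).as_matrix();M[:3,3]=s["position"];return M
def wpix(X,M):
    p=P["wrist"];K=np.array(p["intrinsics"]);C=M@np.array(p["hand_eye"]);c=C[:3,:3].T@(np.array(X)-C[:3,3])
    th=np.arctan2(np.hypot(c[0],c[1]),c[2]);u=c[:2]/np.hypot(c[0],c[1])*th*K[0,0];return u+K[:2,2]
def wray(px,M):
    p=P["wrist"];K=np.array(p["intrinsics"]);C=M@np.array(p["hand_eye"]);u=np.array(px)-K[:2,2];r=np.hypot(*u);th=r/K[0,0]
    return C[:3,3],C[:3,:3]@np.r_[u/r*np.sin(th),np.cos(th)]
def wonz(px,M,z):
    o,d=wray(px,M);return o+d*(z-o[2])/d[2]
E
python3 - <<'E'
from h import *
s=cv2.imread("pics/scene0.png");t=cv2.imread("pics/top0.png");w=cv2.imread("pics/wrist0.png")
br=lambda a:cv2.convertScaleAbs(a,alpha=1.8)
A=cv2.resize(br(s[165:255,205:305]),(400,360),interpolation=cv2.INTER_CUBIC)
B=cv2.resize(br(t[145:235,200:300]),(400,360),interpolation=cv2.INTER_CUBIC)
C=cv2.resize(br(t[170:245,95:195]),(400,240+60)[:2] if 0 else (320,240),interpolation=cv2.INTER_CUBIC)
D=cv2.resize(br(w),(320,240))
o=np.zeros((600,800,3),np.uint8);o[:360,:400]=A;o[:360,400:]=B;o[360:,:320]=C;o[360:,400:720]=D
cv2.imwrite("pics/c1.png",o)
print("box left",onz("top",(142,208),.0),"right",onz("top",(352,208),0))
for a,b in(((232,190),(229,199)),((256,193),(247,196)),((276,178),(268,193))):print(tri(a,b))
E
```

```text
box left [0.52807653 0.29522248 0.        ] right [ 0.51832884 -0.28161173  0.        ]
(array([0.53977637, 0.00597477, 0.07375469]), np.float64(0.09054603220261781))
(array([0.5507499 , 0.00662533, 0.06412702]), np.float64(0.003399401605148868))
(array([ 0.56378932, -0.00268702,  0.13059513]), np.float64(0.09425669073123448))
```

View pics/c1.png

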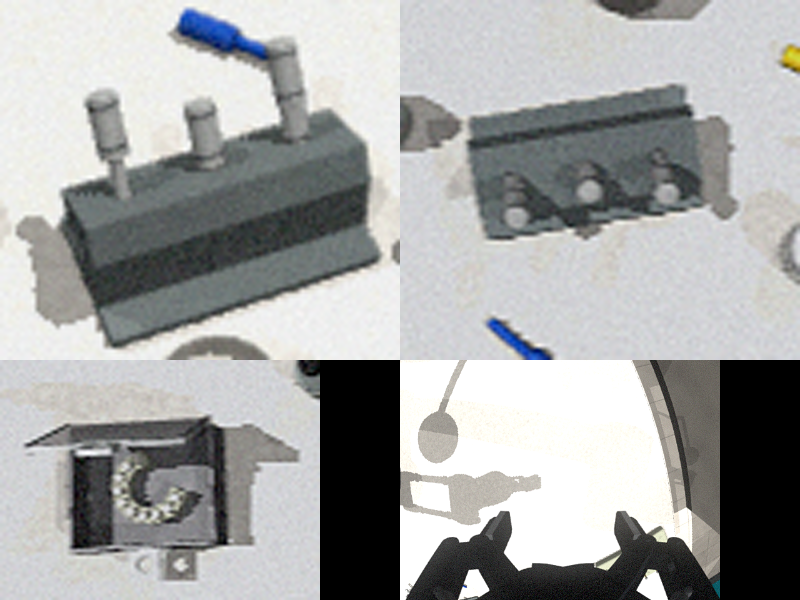

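The crop shows the slim-shank long pin at scene (232,197), top (268,190), the −y end of the rack. The middle pin is stubby and the left one in top (229,197) is thick-shanked. The arch is in the left (+y) box. The bright spots at the hasp may partly be the tongue's shadow, so I'll look closer.

Run:
```python
from h import *
s=cv2.imread("pics/scene0.png");t=cv2.imread("pics/top0.png")
br=lambda a:cv2.convertScaleAbs(a,alpha=1.3)
o=np.zeros((600,800,3),np.uint8)
o[:,:480]=cv2.resize(br(t[175:250,98:158+0]),(480,600),interpolation=cv2.INTER_CUBIC)
o[:300,480:]=cv2.resize(br(s[120:205,335:425]),(320,300),interpolation=cv2.INTER_CUBIC)
o[300:,480:]=cv2.resize(br(t[180:240,320:384]),(320,300),interpolation=cv2.INTER_CUBIC)
cv2.imwrite("pics/c2.png",o)
def pr(n,*a):print(n,np.round(a[0],4))
for p in((219+0,173),(270,168),(222,203),(276,196)):print(p,onz("top",p,.008).round(4))
for q,p in(((200+400-400)/1,0),):pass
# rack base corners from crop (400+.. )/4
for c in((472,118),(685,86),(488,240),(703,207)):print("rack",onz("top",(200+(c[0]-400)/4,145+c[1]/4),.03).round(4))
for a,b in((((100,95),(665,193))),((203,103),(590,192)),((283,45),(515,217))):
    print("griptop",tri((205+a[0]/4,165+a[1]/4),(200+(b[0]-400)/4,145+b[1]/4)))
print("bottle",onz("top",(195,174),.08),"jar",onz("top",(306,207),.05),"mug",onz("top",(257,135),.07))
```

```text
(219, 173) [0.6204 0.0823 0.008 ]
(270, 168) [ 0.632  -0.0583  0.008 ]
(222, 203) [0.5375 0.0747 0.008 ]
(276, 196) [ 0.5542 -0.0732  0.008 ]
rack [0.6131 0.0831 0.03  ]
rack [ 0.6326 -0.061   0.03  ]
rack [0.5305 0.073  0.03  ]
rack [ 0.5502 -0.0714  0.03  ]
griptop (array([ 0.55372703, -0.04491268,  0.09536863]), np.float64(0.0007073531585193057))
griptop (array([0.55707879, 0.00483931, 0.07926792]), np.float64(0.00328012889959333))
griptop (array([0.54045861, 0.05143098, 0.09343435]), np.float64(0.0016071457217366443))
bottle [0.60826637 0.13794153 0.08      ] jar [ 0.52007913 -0.14947819  0.05      ] mug [ 0.71053364 -0.02379813  0.07      ]
```

View pics/c2.png

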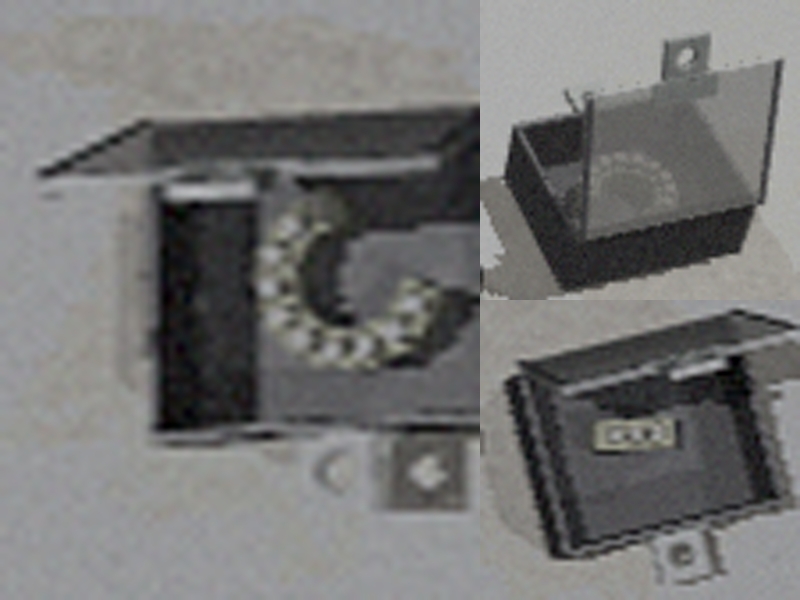

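The lug eyelet of the arch box is at top pixel (139.9,233.8); the dark patch beside it is the tongue's shadow. The lid stands a little past upright, with the tongue eye at scene (393,136). Next I'll compute the box pose and plan the first move.

```bash
cat >> h.py <<'E'
def yawR(yaw,tilt=0.):  # tool down, tool x towards -x(base) at yaw 0; tilt swings fingers towards local +x
    return (R.from_euler("z",yaw)*R.from_euler("y",-tilt)*R.from_matrix(np.array([[-1,0,0],[0,1,0],[0,0,-1.]])))
def delta(pos,rot=None):
    M=T();print("pos",M[:3,3].round(4),"shift mm (cur axes)",(M[:3,:3].T@(np.array(pos)-M[:3,3])*1e3).round(1),end=" ")
    if rot is not None:
        r=R.from_matrix(M[:3,:3].T@rot.as_matrix()).as_rotvec()/np.radians(6);print("turn",r.round(2),"shift in target axes",(rot.as_matrix().T@(np.array(pos)-M[:3,3])*1e3).round(1),end="")
    print()
E
python3 - <<'E'
from h import *
f=lambda c:(98+c[0]/8,175+c[1]/8)
e=onz("top",f((335,470)),.045);print("eye",e)
a=onz("top",f((155,435)),.05);b=onz("top",(95+226/3.2,170+(538-360)/3.2),.05);print("front corners",a,b,np.degrees(np.arctan2(-(a-b)[0],(a-b)[1])))
c=onz("top",f((158,180)),.05);print("rear-left",c)
o,d=ray("scene",(393.2,136.1));print("tongue eye ray at y=.29",o+d*(.29-o[1])/d[1],o+d*(.30-o[1])/d[1])
o,d=ray("top",(257,189));print(o)
delta([.67,.295,.25],yawR(0))
E
```

```text
eye [0.45750013 0.28787081 0.045     ]
front corners [0.46984646 0.34546851 0.05      ] [0.47748914 0.21936791 0.05      ] 3.4683284542881876
rear-left [0.55352783 0.34596918 0.05      ]
tongue eye ray at y=.29 [0.54768685 0.29       0.16073247] [0.53253094 0.3        0.14433652]
[ 0.45014081 -0.01910921  1.16544778]
pos [0.2167 0.5322 0.2307] shift mm (cur axes) [-509.2  -48.7  -19.3] turn [-0.01 -0.   -3.69] shift in target axes [-453.3 -237.2  -19.3]
```

```bash
python3 -m handwheel '[[[0,0,-10],[0,0,-1],1],[[0,0,-10],[0,0,-1],1],[[0,0,-10],[0,0,-1],1],[[0,0,-10],[0,0,-1],1],[[0,0,0],[0,0,-0.28],1],[[-36.5,-22,0],[0,0,0],1],[[-36.5,-22,0],[0,0,0],1],[[-36.5,-22,0],[0,0,0],1],[[-36.5,-22,0],[0,0,0],1],[[-36.5,-22,0],[0,0,0],1],[[-36.5,-22,0],[0,0,0],1],[[-36.5,-22,0],[0,0,0],1],[[-36.5,-22,0],[0,0,0],1],[[-36.5,-22,0],[0,0,0],1],[[-36.5,-22,0],[0,0,0],1],[[-36.5,-22,0],[0,0,0],1],[[-36.5,-22,0],[0,0,0],1],[[0,0,0],[0,0,0],1]]' 20
python3 - <<'E'
from h import *
delta([.67,.30,.125],yawR(.06))
cv2.imwrite("pics/w1.png",vision.get_image("wrist"))
E
```

```text
clock: 2.4
position: [0.6727, 0.2935, 0.2689]
ee_rot: [-0.001, -0.028, 1.0, -0.001]
contact_force: [-0.2, 1.0, -0.3]
width: -0.0002
gripper_force: 0.0
pos [0.6727 0.2935 0.2689] shift mm (cur axes) [  2.1   6.8 143.9] turn [-0.01 -0.02 -0.03] shift in target axes [  2.3   6.6 143.9]
```

View pics/w1.png

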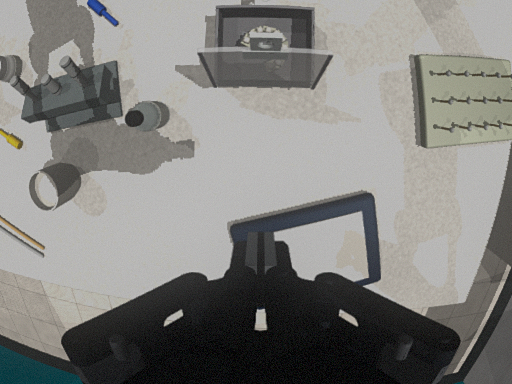

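The wrist view shows the arch box (265,45) square to the tool, with its lid leaning over it (hinge at row 87, free edge at row 52). The space behind it is clear for lowering.

```bash
python3 -m handwheel '[[[0,0,36],[0,0,0],1],[[0,0,36],[0,0,0],1],[[0,0,36],[0,0,0],1],[[0,0,36],[0,0,0],1],[[25,0,0],[0,0,0],1],[[25,0,0],[0,0,0],1],[[20,0,0],[0,0,0],1],[[15,0,0],[0,0,0],1],[[15,0,0],[0,0,0],1],[[15,0,0],[0,0,0],1],[[15,0,0],[0,0,0],1]]' 20;  python3 -m handwheel '[[[15,0,5],[0,0,0],1],[[15,0,7],[0,0,0],1],[[10,0,8],[0,0,0],1],[[10,0,10],[0,0,0],1],[[7,0,12],[0,0,0],1],[[4,0,12],[0,0,0],1],[[0,0,0],[0,0,0],1]]'
python3 - <<'E'
from h import *
cv2.imwrite("pics/s2.png",vision.get_image("scene"))
E
```

```text
clock: 3.82
position: [0.5403, 0.288, 0.1275]
ee_rot: [0.001, -0.031, 1.0, 0.0]
contact_force: [1.1, 1.0, 0.1]
width: 0.0002
gripper_force: 0.5
clock: 4.7
position: [0.4783, 0.2837, 0.0718]
ee_rot: [-0.002, -0.031, 1.0, -0.001]
contact_force: [0.5, 0.8, 0.5]
width: -0.0001
gripper_force: 0.0
```

Now press gently to fully shut.

```bash
python3 -m handwheel '[[[0,0,6],[0,0,0],1],[[0,0,5],[0,0,0],1],[[0,0,2],[0,0,0],1],[[0,0,2],[0,0,0],1],[[0,0,0],[0,0,0],1]]'
```

```text
clock: 5.38
position: [0.4797, 0.2842, 0.0582]
ee_rot: [0.0, -0.031, 1.0, -0.0]
contact_force: [0.2, 0.3, 0.0]
width: 0.0003
gripper_force: 0.0
```

```bash
python3 -m handwheel '[[[0,0,1.5],[0,0,0],1],[[0,0,1.5],[0,0,0],1],[[0,0,1],[0,0,0],1],[[0,0,0],[0,0,0],1]]'; python3 -m handwheel '[[[0,0,1],[0,0,0],1],[[0,0,0],[0,0,0],1]]'
```

```text
clock: 5.88
position: [0.4798, 0.2843, 0.0554]
ee_rot: [0.0, -0.031, 1.0, 0.0]
contact_force: [-1.7, -1.8, 6.8]
width: -0.0002
gripper_force: 3.7
clock: 6.12
position: [0.4798, 0.2843, 0.0553]
ee_rot: [0.001, -0.031, 1.0, 0.0]
contact_force: [-4.0, -2.2, 13.5]
width: -0.0001
gripper_force: 6.5
```

```bash
python3 -m handwheel '[[[0,0,-20],[0,0,0],1],[[0,0,-30],[0,0,0],1],[[0,0,0],[0,0,0],1],[[0,0,0],[0,0,0],1]]'
python3 - <<'E'
from h import *
M=T();w=vision.get_image("wrist");cv2.imwrite("pics/w2.png",w);np.save("w2.npy",M)
u=wpix([.4575,.288,.0555],M);print(u)
x,y=map(int,u);x0,y0=x-40,y-30
cv2.imwrite("pics/w2c.png",cv2.resize(w[y0:y0+60,x0:x0+80],(800,600),interpolation=cv2.INTER_CUBIC));print(x0,y0)
E
```

```text
clock: 6.62
position: [0.4791, 0.284, 0.1026]
ee_rot: [-0.0, -0.031, 1.0, -0.0]
contact_force: [-0.3, -0.1, -0.5]
width: 0.0002
gripper_force: 0.0
[269.02956834 183.08771087]
229 153
```

View pics/w2c.png

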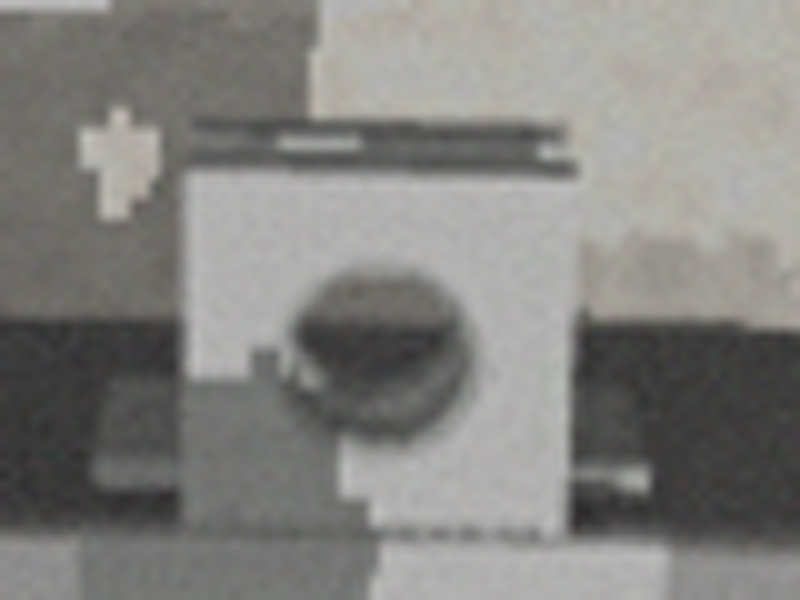

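The lid is shut and the tongue lies flat with its eyelet in line over the lug's. The eyelet centre is at crop (381,351), about wrist pixel (266.7,187.7). Next I'll go look at the pins.

```bash
python3 -m handwheel '[[[0,0,-40],[0,0,0],0.3],[[0,0,-40],[0,0,-0.71],0.3],[[-4.7,-30,0],[0,0,0],0.3],[[-4.7,-30,0],[0,0,0],0.3],[[-4.7,-30,0],[0,0,0],0.3],[[-4.7,-30,0],[0,0,0],0.3],[[-4.7,-30,0],[0,0,0],0.3],[[-4.7,-30,0],[0,0,0],0.3],[[-4.7,-30,0],[0,0,0],0.3],[[-4.7,-30,0],[0,0,0],0.3],[[-4.7,-30,0],[0,0,0],0.3],[[-4.7,-30,0],[0,0,0],0.3],[[-4.7,-30,0],[0,0,0],0.3],[[0,0,0],[0,0,0],0.3],[[0,0,0],[0,0,0],0.3]]'
python3 - <<'E'
from h import *
M=np.load("w2.npy");print("eye",wonz((266.7,187.7),M,.0555).round(4))
M=T();w=vision.get_image("wrist");cv2.imwrite("pics/w3.png",w);np.save("w3.npy",M)
u=wpix([.558,-.045,.08],M);print(u,M[:3,3])
x0,y0=int(u[0])-80,int(u[1])-60;print(x0,y0)
cv2.imwrite("pics/w3c.png",cv2.resize(w[max(y0,0):y0+120,max(x0,0):x0+160],(800,600),interpolation=cv2.INTER_CUBIC))
E
```

```text
clock: 8.55
position: [0.5748, -0.0352, 0.1822]
ee_rot: [-0.001, -0.068, 0.998, 0.001]
contact_force: [-0.3, 0.4, 1.0]
width: 0.0299
gripper_force: 0.0
eye [0.4608 0.2866 0.0555]
[251.98674357 169.64930766] [ 0.57475031 -0.03521945  0.18217717]
171 109
```

View pics/w3c.png

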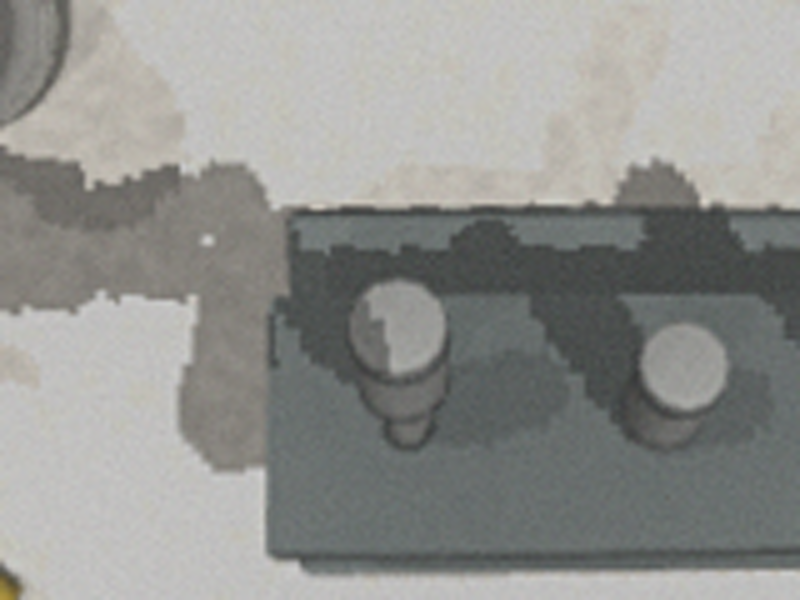

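This confirms the slim shank on the left pin here: grip top at crop (399,328), shank entering the rack at (410,440). The stubby neighbour is at (684,367).

Run:
```python
from h import *
M=np.load("w3.npy");g=lambda c:(171+c[0]/5-.4,109+c[1]/5-.4)
def ls(rays):
    A=sum(np.eye(3)-np.outer(d,d) for o,d in rays);b=sum((np.eye(3)-np.outer(d,d))@o for o,d in rays);x=np.linalg.solve(A,b)
    return x,[np.linalg.norm((np.eye(3)-np.outer(d,d))@(x-o)) for o,d in rays]
rt=[wray(g((399,328)),M),ray("scene",(205+100/4,165+95/4)),ray("top",(200+265/4,145+193/4))]
for k in(rt,rt[:2],[rt[0],rt[2]],rt[1:]):x,e=ls(k);print("top",x.round(4),np.round(e,4))
o,d=rt[0];print("by size",(o+d*.242).round(4))
rm=[wray(g((410,440)),M),ray("scene",(205+122/4,165+195/4))]
x,e=ls(rm);print("mouth",x.round(4),np.round(e,4)); print(wonz(g((410,440)),M,.055).round(4))
```

```text
top [ 0.5556 -0.0453  0.0982] [0.002  0.0004 0.0023]
top [ 0.5572 -0.0458  0.0996] [0. 0.]
top [ 0.5512 -0.0449  0.1231] [0.001 0.001]
top [ 0.5537 -0.0449  0.0954] [0.0004 0.0004]
by size [ 0.5596 -0.0458  0.0901]
mouth [ 0.589  -0.0418  0.0574] [0.0008 0.0008]
[ 0.5899 -0.041   0.055 ]
```

Run:
```python
from h import *
r=yawR(.134,.576);print(r.as_matrix().round(3))
delta([.5403,-.0481,.1255],r);delta([.5727,-.0437,.0752],r)
```

```text
[[-0.831 -0.134  0.54 ]
 [-0.112  0.991  0.073]
 [-0.545 -0.    -0.839]]
pos [ 0.5748 -0.0349  0.1825] shift mm (cur axes) [35.9 -8.5 57. ] turn [ 0.02 -5.52  0.02] shift in target axes [61.2 -8.5 28.2]
pos [ 0.5748 -0.0349  0.1825] shift mm (cur axes) [  3.1  -8.6 107.3] turn [ 0.02 -5.52  0.02] shift in target axes [61.2 -8.4 88.2]
```

```bash
python3 -m handwheel '[[[18,-4.2,10],[0,-0.92,0],0.3],[[18,-4.2,10],[0,-0.92,0],0.3],[[0,0,0],[0,-0.92,0],0.3],[[0,0,0],[0,-0.92,0],0.3],[[0,0,0],[0,-0.92,0],0.3],[[0,0,0],[0,-0.92,0],0.3],[[0,0,0],[0,0,0],0.3],[[0,0,0],[0,0,0],0.3]]'
python3 - <<'E'
from h import *
r=yawR(.134,.576)
delta([.5727,-.0437,.0752],r)
M=T();w=vision.get_image("wrist");np.save("w4.npy",M)
print(wpix([.557,-.0458,.0995],M),wpix([.589,-.042,.057],M))
x0,y0=180,180;cv2.imwrite("pics/w4c.png",cv2.resize(w[y0:y0+120,x0:x0+160],(800,600),interpolation=cv2.INTER_CUBIC))
cv2.imwrite("pics/w4.png",w)
E
```

```text
clock: 9.6
position: [0.5427, -0.0486, 0.1623]
ee_rot: [0.284, -0.065, 0.956, 0.019]
contact_force: [-0.3, -0.9, -0.0]
width: 0.0298
gripper_force: 0.0
pos [ 0.5427 -0.0486  0.1623] shift mm (cur axes) [22.2  0.8 89.5] turn [0.01 0.02 0.02] shift in target axes [22.   0.9 89.6]
[262.24070416 177.19440269] [261.28572648 166.15840758]
```

View pics/w4.png

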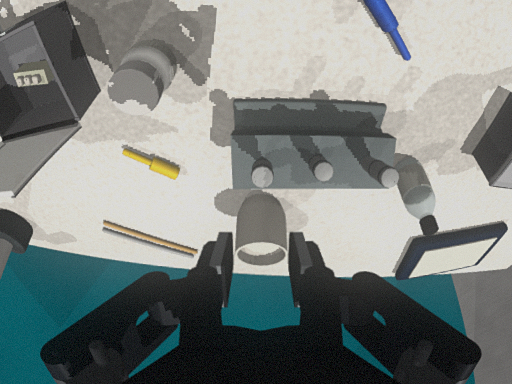

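The pin's grip top is at (262,176), predicted at (262,177), and centred between the fingers. I'll advance and grip it.

```bash
python3 -m handwheel '[[[11,0.4,0],[0,0,0],0.3],[[11,0.4,0],[0,0,0],0.3],[[0,0,20],[0,0,0],0.3],[[0,0,20],[0,0,0],0.3],[[0,0,15],[0,0,0],0.3],[[0,0,15],[0,0,0],0.3],[[0,0,10],[0,0,0],0.3],[[0,0,9.5],[0,0,0],0.3],[[0,0,0],[0,0,0],0.3],[[0,0,0],[0,0,0],0.3]]' 40
python3 - <<'E'
from h import *
delta([.5727,-.0437,.0752],yawR(.134,.576))
E
```

```text
clock: 10.9
position: [0.5768, -0.0364, 0.088]
ee_rot: [0.271, -0.06, 0.961, 0.012]
contact_force: [0.2, -0.4, 0.6]
width: 0.0298
gripper_force: 0.0
pos [ 0.5768 -0.0364  0.088 ] shift mm (cur axes) [10.9 -6.7  8.4] turn [-0.13 -0.25 -0.05] shift in target axes [11.2 -6.7  8. ]
```

Run:
```python
from h import *
s=readout.get_state();print({k:np.round(s[k],3).tolist() for k in("qpos","qd","contact_force","moment","position","ee_rot","effort")})
w=vision.get_image("wrist");cv2.imwrite("pics/w5.png",w);M=T();print(wpix([.557,-.0458,.0995],M))
```

```text
{'qpos': [-0.324, 0.232, 2.166, 0.768, 0.321, -2.704], 'qd': [-0.003, -0.007, 0.002, -0.0, 0.001, -0.002], 'contact_force': [0.17, -0.373, 0.569], 'moment': [-0.003, 0.191, -0.009], 'position': [0.577, -0.036, 0.088], 'ee_rot': [0.271, -0.06, 0.961, 0.012], 'effort': [0.071, -31.551, -17.494, 0.826, -1.277, 0.0]}
[245.82453138 243.66293037]
```

View pics/w5.png

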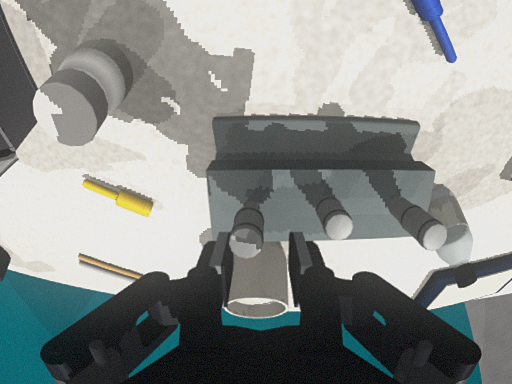

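Joint 6 reached its limit (−2.7), near the wrist singularity. The fingers have touched nothing. I'll back off and regrip with a quarter turn about the tool axis, which suits the round grip just as well.

```bash
python3 -m handwheel '[[[0,0,-15],[0,0,0],0.3],[[0,0,-20],[0,0,0],0.3],[[0,0,-20],[0,0,0],0.3],[[0,0,0],[0,0,1],0.3],[[0,0,0],[0,0,1],0.3],[[0,0,0],[0,0,1],0.3],[[0,0,0],[0,0,1],0.3],[[0,0,0],[0,0,1],0.3],[[0,0,0],[0,0,1],0.3],[[0,0,0],[0,0,1],0.3],[[0,0,0],[0,0,1],0.3],[[0,0,0],[0,0,1],0.3],[[0,0,0],[0,0,1],0.3],[[0,0,0],[0,0,1],0.3],[[0,0,0],[0,0,1],0.3],[[0,0,0],[0,0,1],0.3],[[0,0,0],[0,0,1],0.3],[[0,0,0],[0,0,1],0.3],[[0,0,0],[0,0,0],0.3]]' 40
python3 - <<'E'
from h import *
r=yawR(.134,.576)*R.from_euler("z",np.pi/2)
delta([.5727,-.0437,.0752],r);print(np.round(readout.get_state()["qpos"],3))
E
```

```text
clock: 13.32
position: [0.5481, -0.0396, 0.1351]
ee_rot: [0.183, 0.636, 0.722, 0.201]
contact_force: [0.3, 0.5, -0.4]
width: 0.0297
gripper_force: 0.0
pos [ 0.5481 -0.0396  0.1351] shift mm (cur axes) [ -6.5 -11.   63.6] turn [-0.24  0.13 -0.04] shift in target axes [ -7.3 -12.6  63.2]
[-0.358  0.116  2.152  0.587  0.438 -0.965]
```

```bash
python3 -m handwheel '[[[0,0,0],[-0.24,0.13,-0.04],0.3],[[-4,-6,0],[0,0,0],0.3],[[-3.3,-6.6,0],[0,0,0],0.3],[[0,0,0],[0,0,0],0.3],[[0,0,0],[0,0,0],0.2]]' 40
python3 - <<'E'
from h import *
r=yawR(.134,.576)*R.from_euler("z",np.pi/2)
delta([.5727,-.0437,.0752],r);print(np.round(readout.get_state()["qpos"],3))
w=vision.get_image("wrist");cv2.imwrite("pics/w6.png",w);M=T();print(wpix([.557,-.0458,.0995],M))
E
```

```text
clock: 13.95
position: [0.5389, -0.0482, 0.1282]
ee_rot: [0.187, 0.631, 0.722, 0.214]
contact_force: [-0.1, -0.7, 0.2]
width: 0.0345
gripper_force: 0.0
pos [ 0.5389 -0.0482  0.1282] shift mm (cur axes) [-0.1 -0.3 63. ] turn [-0.  0. -0.] shift in target axes [-0.1 -0.3 63. ]
[-0.414  0.116  2.194  0.746  0.431 -1.171]
[258.30335304 221.88621347]
```

View pics/w6.png

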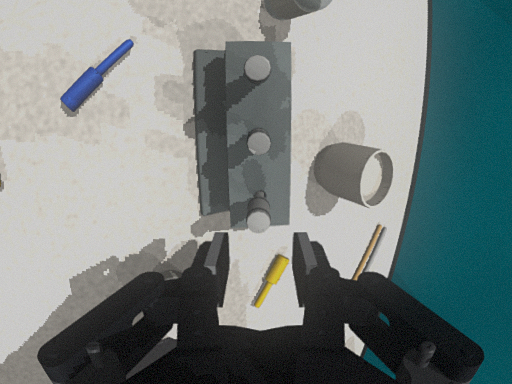

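The slim pin's grip top is at (259,220), as predicted and centred between the fingers. That was my tenth picture, so from here I work with numbers. I'll advance and grip.

```bash
python3 -m handwheel '[[[0,0,12],[0,0,0],0.2],[[0,0,12],[0,0,0],0.2],[[0,0,12],[0,0,0],0.2],[[0,0,10],[0,0,0],0.2],[[0,0,9],[0,0,0],0.2],[[0,0,8],[0,0,0],0.2],[[0,0,0],[0,0,0],0.2],[[0,0,0],[0,0,0],0.2]]' 40
python3 - <<'E'
from h import *
r=yawR(.134,.576)*R.from_euler("z",np.pi/2)
delta([.5727,-.0437,.0752],r);print(np.round(readout.get_state()["qpos"],3))
E
```

```text
clock: 15.0
position: [0.5729, -0.0434, 0.0753]
ee_rot: [0.187, 0.631, 0.722, 0.214]
contact_force: [0.4, -0.2, -0.2]
width: 0.0341
gripper_force: 0.0
pos [ 0.5729 -0.0434  0.0753] shift mm (cur axes) [-0.3 -0.2 -0. ] turn [-0.   -0.   -0.01] shift in target axes [-0.3 -0.2 -0. ]
[-0.366  0.254  2.207  1.029  0.31  -1.437]
```

```bash
python3 -m handwheel '[[[0,0,0],[0,0,0],0.5],[[0,0,0],[0,0,0],0.7],[[0,0,0],[0,0,0],1],[[0,0,0],[0,0,0],1],[[0,0,0],[0,0,0],1],[[0,0,0],[0,0,0],1]]' 45
```

```text
clock: 15.75
position: [0.5724, -0.0435, 0.075]
ee_rot: [0.186, 0.632, 0.722, 0.214]
contact_force: [-6.2, -1.9, 4.2]
width: 0.0144
gripper_force: 43.9
```

```bash
python3 -m handwheel '[[[0,0,-4],[0,0,0],1],[[0,0,-8],[0,0,0],1],[[0,0,-12],[0,0,0],1],[[0,0,-12],[0,0,0],1],[[0,0,-14],[0,0,0],1],[[0,0,-14],[0,0,0],1],[[0,0,0],[0,0,0],1]]' 60
python3 - <<'E'
from h import *
print(np.round(readout.get_state()["qpos"],3))
M=T();s=vision.get_image("scene");t=vision.get_image("top");w=vision.get_image("wrist");[cv2.imwrite(f"pics/{n}7.png",i) for n,i in(("s",s),("t",t),("w",w))]
def pj(X,n):
    p=P[n];return cv2.projectPoints(np.array([X],float),np.array(p["rvec"],float),np.array(p["tvec"],float),np.array(p["intrinsics"]),None)[0].ravel().round(1)
t0=cv2.imread("pics/top0.png");s0=cv2.imread("pics/scene0.png")
# scene: has socket area changed?
print("tip pred",M[:3,3]+M[:3,2]*.041,"scene",pj(M[:3,3]+M[:3,2]*.041,"scene"),"wrist",wpix(M[:3,3]+M[:3,2]*.041,M))
for c in((232,195),(256,198),(277,185)):
    x,y=c;print(c,cv2.absdiff(s,s0)[y-5:y+6,x-3:x+4].mean())
E
```

```text
clock: 16.62
position: [0.5387, -0.0484, 0.1298]
ee_rot: [0.188, 0.631, 0.722, 0.214]
contact_force: [0.3, -0.3, -0.5]
width: 0.0143
gripper_force: 58.4
[-0.415  0.113  2.193  0.743  0.433 -1.168]
tip pred [ 0.56082832 -0.04547077  0.09546359] scene [230.6 191.4] wrist [259.02000036 217.53951797]
(232, 195) 53.54978354978355
(256, 198) 3.987012987012987
(277, 185) 3.9264069264069263
```

Run:
```python
from h import *
r=yawR(.134)*R.from_euler("z",np.pi/2)
delta([.5387,-.0484,.23],r)
```

```text
pos [ 0.5384 -0.0481  0.1285] shift mm (cur axes) [ -0.2  55.4 -85. ] turn [ 5.49 -0.01 -0.01] shift in target axes [  -0.3    0.3 -101.5]
```

```bash
python3 -m handwheel '[[[0,0,-20],[0,0,0],1],[[0,0,-20],[0,0,0],1],[[0,0,-20],[0,0,0],1],[[0,0,0],[0.92,0,0],1],[[0,0,0],[0.92,0,0],1],[[0,0,0],[0.92,0,0],1],[[0,0,0],[0.92,0,0],1],[[0,0,0],[0.92,0,0],1],[[0,0,-20],[0.9,0,0],1],[[0,0,0],[0,0,0],1]]'
python3 - <<'E'
from h import *
M=T();w=vision.get_image("wrist");cv2.imwrite("pics/w8.png",w)
r=yawR(.134)*R.from_euler("z",np.pi/2)
delta([.4608,.2866,.18],r);print(np.round(readout.get_state()["qpos"],3))
E
```

```text
clock: 18.02
position: [0.5069, -0.0526, 0.1991]
ee_rot: [0.001, 0.658, 0.753, 0.001]
contact_force: [-0.1, 0.3, -0.1]
width: 0.0145
gripper_force: 58.7
pos [ 0.505  -0.0524  0.1982] shift mm (cur axes) [341.8   1.6  18.6] turn [ 0.   -0.01  0.  ] shift in target axes [341.9   1.5  18.2]
[-2.410e-01  1.970e-01  1.699e+00  1.000e-03  1.246e+00 -3.760e-01]
```

```bash
python3 -m handwheel '[[[28.5,0,0],[0,0,0],1],[[28.5,0,0],[0,0,0],1],[[28.5,0,0],[0,0,0],1],[[28.5,0,0],[0,0,0],1],[[28.5,0,0],[0,0,0],1],[[28.5,0,0],[0,0,0],1],[[28.5,0,0],[0,0,0],1],[[28.5,0,0],[0,0,0],1],[[28.5,0,0],[0,0,0],1],[[28.5,0,0],[0,0,0],1],[[28.5,0,0],[0,0,0],1],[[28.5,1.6,0],[0,0,0],1],[[0,0,18],[0,0,0],1],[[0,0,20],[0,0,0],1],[[0,0,0],[0,0,0],1],[[0,0,0],[0,0,0],1]]'
python3 - <<'E'
from h import *
M=T();np.save("w9.npy",M);w=vision.get_image("wrist");cv2.imwrite("pics/w9.png",w)
cv2.imwrite("pics/s9.png",vision.get_image("scene"));cv2.imwrite("pics/t9.png",vision.get_image("top"))
r=yawR(.134)*R.from_euler("z",np.pi/2)
delta([.4608,.2866,.13],r)
tip=M[:3,3]+M[:3,2]*.041;print("tip pred wrist",wpix(tip,M),"eye",wpix([.4608,.2866,.0555],M))
a=cv2.imread("pics/w8.png").astype(int);b=cv2.imread("pics/w7.png").astype(int);c=w.astype(int)
S=np.stack([a,b,c]).mean(3);sp=S.max(0)-S.min(0)
g=S[2].astype(int)
for y in range(180,262,3):print(y,' '.join(f"{int(v):3d}{'*' if sp[y,x]<12 else ' '}" for x,v in zip(range(236,286,2),g[y,236:286:2])))
E
```

```text
clock: 20.08
position: [0.46, 0.2861, 0.1614]
ee_rot: [-0.001, 0.659, 0.752, 0.0]
contact_force: [0.9, 0.5, -0.2]
width: 0.0144
gripper_force: 58.6
pos [0.4607 0.2865 0.162 ] shift mm (cur axes) [ 0.1  0.1 32. ] turn [ 0.01 -0.01 -0.01] shift in target axes [ 0.1  0.2 32. ]
tip pred wrist [258.91489531 217.26600258] eye [260.2979742  188.77432133]
180 168  168  169  167  165  162  168  165  168  164  165  169  171  169  165  166  166  167  168  164  155  167  168  164  166 
183 166  174  167  168  171  148  168  168  164  166  155  123   99  104  116  149  166  167  165  163  152  165  167  162  166 
186 166  166  164  168  169  122  167  165  166  149  105  107  103  105  101  105  130  169  168  150  163  167  167  166  168 
189 164  170  167  165  168  135  166  164  166  133  105  100   98  101  104   83  107  169  166  162  161  170  164  167  165 
192 168  165  165  171  164  150  165  166  167  147  111  134  124  123  136   99  145  167  169  152  170  165  168  166  167 
195 171  168  167  164  170  165  166  166  164  167  162  138  120  112  127  157  165  164  166  126  1
[... 2160 characters left out ...]
   75   79*  72   73   59   46*  38*  39*  69   73   72 
249  76   74   79*  46*  39*  45*  67*  71*  69*  81*  76*  73   76   77   74*  71   73*  73*  53   46   35*  33*  57   72   75 
252  77*  70   77   41*  38*  51*  67*  71*  72*  70*  75*  72   77   75   75   73   71   70*  65*  47   36*  37*  57   75   68 
255  73   74   66   39*  37*  51*  66*  70*  77   77*  68*  63   61   62*  65*  54   62   73*  64*  44   36*  34   50*  69   72 
258  70   69   54*  44*  35*  59   61*  44   44*  55*  63   70   73   72   69*  59   50   49*  58*  54   29*  31   41   68   70 
261  72   71   49   31*  26   53*  48*  71*  70*  76*  75   73   84   82   72   71   70*  73   57   38   35   42*  40   74*  69
```

Run:
```python
from h import *
from scipy import ndimage as nd
w=cv2.imread("pics/w9.png").mean(2);M=np.load("w9.npy")
m=(w[176:202,244:276]<146);l,n=nd.label(m);k=l[13,17];ys,xs=np.where(l==k);print("n",len(ys),"bbox",xs.min()+244,xs.max()+244,ys.min()+176,ys.max()+176,"cent",xs.mean()+244,ys.mean()+176)
c=((xs.min()+xs.max())/2+244,(ys.min()+ys.max())/2+176);e2=wonz(c,M,.0555);print("eye2",e2)
for y in range(212,229,2):
    r=w[y,248:272];i=np.where(r<90)[0];print(y,(i.min()+248,i.max()+248) if len(i) else None)
# hand-eye lateral from the two views
M1=np.load("w2.npy");e1=wonz((266.7,187.7),M1,.0555)
e=np.linalg.lstsq((M1[:2,:2]-M[:2,:2]),(e1-e2)[:2],rcond=None)[0];print("e",e*1e3,"true eye",e1[:2]-M1[:2,:2]@e)
s=cv2.imread("pics/s9.png");s0=cv2.imread("pics/s2.png")
d=cv2.absdiff(s,s0).mean(2)
def pj(X,n):
    p=P[n];return cv2.projectPoints(np.array([X],float),np.array(p["rvec"],float),np.array(p["tvec"],float),np.array(p["intrinsics"]),None)[0].ravel().round(1)
tip=M[:3,3]+M[:3,2]*.041;u=pj(tip,"scene");print("scene tip",u,"eye",pj([.461,.2866,.0555],"scene"))
x,y=map(int,u);g=s.mean(2).astype(int)
for r in range(y-14,y+14):print(r,' '.join(f"{v:3d}" for v in g[r,x-12:x+13]))
```

```text
n 171 bbox 254 269 182 195 cent 261.1929824561403 188.67251461988303
eye2 [0.46180722 0.2869865  0.0555    ]
212 (np.int64(270), np.int64(271))
214 (np.int64(269), np.int64(271))
216 (np.int64(256), np.int64(271))
218 (np.int64(254), np.int64(271))
220 (np.int64(254), np.int64(271))
222 (np.int64(254), np.int64(271))
224 (np.int64(254), np.int64(271))
226 (np.int64(254), np.int64(271))
228 (np.int64(254), np.int64(271))
e [0.23618706 1.43497769] true eye [0.46041612 0.28656249]
scene tip [371.7 122.4] eye [367.1 144. ]
108 133 134 135 134 136 136 136 134 134 134 132 122  82  27  29  44  41  33   1  12   0  11   2   4  22
109 133 133 136 135 133 136 134 134 137 134 136 125  84  45  35  42  45  24   7   0   2  10  18  14  37
110 135 135 134 134 136 135 133 136 136 136 134 129 119  66  30  45  43  25  11  12   2   3   0  30  75
111 133 136 134 135 135 133 134 135 136 136 134 129 127  94  33  45  43  36   7  13  28  50  93 122 126
112 136 136 136 134 135 134 133 134 135 134 134 132 127  85  39  45  44  49  78  87 119 123 126 130 129
113 136 135 135 135 137 136 133 135 136 136 135 135 129
[... 1636 characters left out ...]
 135 135 133 133 134 135 133 135 130 131 128 128 127 129 126 126 129 128 129
130 136 134 134 134 133 133 136 135 134 134 135 134 136 129 130 129 129 132 131 133 132 131 132 132 127
131 135 133 136 134 132 135 135 134 135 136 135 137 133 131 130 129 127 132 130 132 129 129 127 126 127
132 135 135 138 135 134 137 133 135 133 135 134 136 137 133 133 131 130 133 131 129 125 129 129 130 129
133 136 135 136 134 135 135 135 134 134 133 135 134 135 132 135 135 130 130 128 127 127 127 129 126 128
134 135 134 134 134 133 131 133 135 135 136 134 135 135 135 135 132 131 131 126 127 128 129 128 128 129
135 135 133 135 134 134 134 136 133 136 134 133 132 133 135 132 133 133 133 131 128 130 128 129 127 129
```

```bash
python3 -m handwheel '[[[0.5,0.4,15],[0,0,0],1],[[0,0,15],[0,0,0],1],[[0,0,14],[0,0,0],1],[[0,0,12],[0,0,0],1],[[0,0,0],[0,0,0],1],[[0,0,0],[0,0,0],1]]'
python3 - <<'E'
from h import *
M=T();np.save("w10.npy",M);w=vision.get_image("wrist");cv2.imwrite("pics/w10.png",w);print(M[:3,3])
g=w.mean(2).astype(int)
tip=M[:3,3]+M[:3,2]*.041;print(wpix(tip,M),wpix([.461,.287,.0555],M))
for y in range(190,234,2):print(y,' '.join(f"{v:3d}" for v in g[y,244:280]))
E
```

```text
clock: 20.98
position: [0.4608, 0.2872, 0.1054]
ee_rot: [-0.0, 0.658, 0.753, 0.0]
contact_force: [-0.6, -0.6, -0.5]
width: 0.0143
gripper_force: 58.7
[0.46077724 0.28715211 0.10537075]
[258.91516    217.26549984] [259.27717789 212.72486483]
190 128 127 133 115 116 109 103 101 104 103  96  97  95  93  98  91  88  91  88  92  92  89 103 101 107 114 117  97  97  99 101  83  77 100 143  90
192 139 139 132 132 128 129 137 140 136 143 139 147 145 141 142 146 145 137 134 129 130 127 131 120 122 120 112 113 111  99 102 102 101 124 122  84
194 112 115 116 112 102 103 102 100  96  93  92  91  91 100 102 100 107 108 112 117 117 119 128 135 129 132 133 131 132 130 136 135 141 131  87  94
196 166 166 167 168 169 165 168 174 172 171 168 161 159 157 150 149 146 139 134 132 132 127 114 115 115 112 104 100  98  98  96  93  91  97  83  90
198 164 167 166 166 164 162 162 170 169 171 171 173 171 170 170 171 171 170 170 173 171 170 171 169 154 155 152 158 159 160 159 156 159 158 141 127
200 167 169 167 168 161 161 163 165 164 166 167 171 170 172 170 169 170 170 168 168 152 153 157 155 155 149 154 158 152
[... 1696 characters left out ...]
 102  67  74  80  80  78  80  81  82  77  78  70  80 126 174 173 169 168 170 166 167 167 139 140 170 170 164
226 170 170 173 163 166 166 169 164 119  95  67  72  74  78  78  78  76  86  79  80  74  77 118 172 173 168 168 166 168 167 168 162 150 169 170 169
228 142 139 170 170 174 168 175 168 117  99  65  73  73  80  81  83  80  81  81  82  73  72  99 142 150 171 172 167 171 169 168 169 168 170 169 168
230 119 163 170 142 140 137 134 134 111  93  67  73  74  77  81  79  80  78  80  77  72  65  75 107 109 115 111 114 114 106  99 101 127 168 174 172
232  50  54  60  79 103 104 105 105 105  80  69  77  70  73  83  80  80  82  75  77  79  75  76  94 107 106  96  76  86 101  78  54  50  62  82  81
```

```bash
python3 -m handwheel '[[[0,0.4,5],[0,0,0],1],[[0,0,3],[0,0,0],1],[[0,0,2],[0,0,0],1],[[0,0,2],[0,0,0],1],[[0,0,0],[0,0,0],1]]'; python3 -m handwheel '[[[0,0,2],[0,0,0],1],[[0,0,2],[0,0,0],1],[[0,0,0],[0,0,0],1]]'
```

```text
clock: 21.65
position: [0.4607, 0.287, 0.0931]
ee_rot: [-0.001, 0.659, 0.753, -0.0]
contact_force: [-0.6, -0.9, -0.2]
width: 0.0138
gripper_force: 58.7
clock: 22.02
position: [0.4607, 0.287, 0.089]
ee_rot: [-0.001, 0.659, 0.753, -0.0]
contact_force: [-0.2, -0.2, -0.9]
width: 0.0143
gripper_force: 58.7
```

```bash
python3 -m handwheel '[[[0,0,2],[0,0,0],1],[[0,0,2],[0,0,0],1],[[0,0,2],[0,0,0],1],[[0,0,2],[0,0,0],1],[[0,0,0],[0,0,0],1]]'; python3 -m handwheel '[[[0,0,3],[0,0,0],1],[[0,0,3],[0,0,0],1],[[0,0,3],[0,0,0],1],[[0,0,3],[0,0,0],1],[[0,0,3],[0,0,0],1],[[0,0,0],[0,0,0],1]]'
```

```text
clock: 22.65
position: [0.4607, 0.287, 0.081]
ee_rot: [-0.001, 0.659, 0.753, -0.0]
contact_force: [0.3, 0.7, -1.2]
width: 0.0145
gripper_force: 58.7
clock: 23.4
position: [0.4606, 0.287, 0.0659]
ee_rot: [-0.001, 0.659, 0.753, -0.0]
contact_force: [0.0, -0.0, 0.0]
width: 0.0145
gripper_force: 58.6
```

Both eyelets are cleared without contact force. Seat the grip on the tongue.

```bash
python3 -m handwheel '[[[0,0,1.5],[0,0,0],1],[[0,0,1.5],[0,0,0],1],[[0,0,1],[0,0,0],1],[[0,0,0],[0,0,0],1]]'; python3 -m handwheel '[[[0,0,1],[0,0,0],1],[[0,0,0.5],[0,0,0],1],[[0,0,0],[0,0,0],1]]'
```

```text
clock: 23.9
position: [0.4608, 0.287, 0.0622]
ee_rot: [-0.001, 0.659, 0.753, -0.0]
contact_force: [0.1, 0.3, -0.7]
width: 0.0137
gripper_force: 58.7
clock: 24.28
position: [0.4608, 0.287, 0.0607]
ee_rot: [-0.001, 0.658, 0.753, -0.0]
contact_force: [-0.1, -0.1, -0.1]
width: 0.0143
gripper_force: 58.7
```

```bash
python3 -m handwheel '[[[0,0,0.7],[0,0,0],1],[[0,0,0.7],[0,0,0],1],[[0,0,0],[0,0,0],1]]'; python3 -m handwheel '[[[0,0,0.6],[0,0,0],1],[[0,0,0],[0,0,0],1]]'
```

```text
clock: 24.65
position: [0.4609, 0.2871, 0.0598]
ee_rot: [-0.0, 0.658, 0.753, 0.0]
contact_force: [-0.3, -0.8, 4.3]
width: 0.0145
gripper_force: 59.2
clock: 24.9
position: [0.4609, 0.2872, 0.0596]
ee_rot: [-0.0, 0.658, 0.753, 0.0]
contact_force: [-1.7, -1.5, 8.4]
width: 0.0141
gripper_force: 59.7
```

```bash
python3 -m handwheel '[[[0,0,-0.8],[0,0,0],1],[[0,0,0],[0,0,0],0.6],[[0,0,0],[0,0,0],0.3],[[0,0,0],[0,0,0],0.2],[[0,0,0],[0,0,0],0.2],[[0,0,0],[0,0,0],0.2],[[0,0,-5],[0,0,0],0.2],[[0,0,-10],[0,0,0],0.2],[[0,0,-20],[0,0,0],0.2],[[0,0,-25],[0,0,0],0.2],[[0,0,-30],[0,0,0],0.2],[[0,0,0],[0,0,0],0.2],[[0,0,0],[0,0,0],0.2]]'
python3 - <<'E'
from h import *
M=T();w=vision.get_image("wrist");cv2.imwrite("pics/w11.png",w);g=w.mean(2).astype(int)
print(M[:3,3],"grip top pred",wpix([.461,.287,.0895],M),"base",wpix([.461,.287,.0555],M))
u=wpix([.461,.287,.08],M).astype(int)
for y in range(u[1]-26,u[1]+34,3):print(y,' '.join(f"{v:3d}" for v in g[y,u[0]-24:u[0]+25:2]))
s=vision.get_image("scene");cv2.imwrite("pics/s11.png",s);s0=cv2.imread("pics/s2.png")
d=cv2.absdiff(s,cv2.imread("pics/scene0.png")).mean(2)>25
d=cv2.morphologyEx(d.astype(np.uint8),cv2.MORPH_OPEN,np.ones((3,3)))
n,_,st,_=cv2.connectedComponentsWithStats(d);print(st[1:].tolist())
E
```

```text
clock: 26.52
position: [0.4605, 0.2868, 0.1494]
ee_rot: [-0.001, 0.659, 0.753, -0.0]
contact_force: [-0.4, 0.1, 0.6]
width: 0.0343
gripper_force: 0.0
[0.46051628 0.28684193 0.14940942] grip top pred [259.79919459 207.32397945] base [259.89430924 193.16464041]
176 168 166 168 168 170 171 141 126 127 135 136 129 129 127 111 103 111 106  97  96 114 109 154 155 156
179 167 168 170 169 165 169 161 165 163 158 150 152 143 132 126 118 110 103  98 104 102 132 154 153 158
182 167 169 168 168 168 164 161 164 161 162 163 165 140 144 145 156 155 150 158 152 147 155 152 156 157
185 167 165 170 165 168 164 165 164 161 160 156 148 121 110 127 138 152 153 154 153 143 153 148 158 154
188 167 169 167 166 167 125 164 162 164 150  70  72  80  83  82  73  81 145 155 149 142 153 156 169 166
191 166 168 167 168 166 130 165 164 164  67  80  81  86  82  78  85  79  79 154 149 137 157 167 165 167
194 165 166 164 166 166 145 170 165  92  75  82  74  80  82  82  84  84  74 126 167 140 165 160 166 169
197 166 165 169 164 167 171 167 169  89  70  70  80  94 114  87  81  66  73 119 158 154 166 166 168 168
200 168 
[... 826 characters left out ...]
4 161 167 163 167 165 164 167 168 166 163 165 169 165 164 163 166 100  58  52 126 135 131 136 135 133
227 164 166 166 166 163 169 168 165 165 163 166 166 164 163 158 162 157  51  58 137 134 134 135 137 131
230 116 168 170 165 168 165 166 165 164 167 165 167 164 169 166 166 131  51  62 139 136 134 133 133 133
233 120 169 166 166 162 160 166 166 164 164 167 166 168 164 168 170 112  56  73 144 137 131 129 131 130
[[232, 0, 57, 57, 1934], [378, 0, 31, 15, 282], [396, 0, 29, 18, 249], [168, 6, 13, 32, 250], [209, 15, 207, 105, 6752], [193, 17, 6, 5, 25], [115, 39, 223, 159, 7522], [205, 48, 5, 5, 23], [348, 130, 72, 55, 2234], [227, 188, 10, 20, 150], [335, 195, 12, 10, 80], [209, 219, 9, 7, 50]]
```

```bash
python3 -m handwheel '[[[0,0,-30],[0,0,0],0.2],[[0,0,-30],[0,0,0],0.2],[[0,0,0],[0,0,0],0.2]]'
python3 - <<'E'
from h import *
t=vision.get_image("top");t0=cv2.imread("pics/top0.png");s=vision.get_image("scene");s0=cv2.imread("pics/scene0.png")
for n,(x,y) in dict(bottle=(195,174),jar=(306,207),mug=(257,135),bar=(350,208),lidb=(360,190),mid=(247,193),thick=(229,197),arch=(142,208)).items():
    print(n,cv2.absdiff(t,t0)[y-8:y+9,x-8:x+9].mean().round(1))
for n,(x,y) in dict(bottle=(328,215),cap=(331,200),jar=(181,207),mug=(260,270)).items():print(n,cv2.absdiff(s,s0)[y-8:y+9,x-5:x+6].mean().round(1))
E
```

```text
clock: 27.0
position: [0.462, 0.2875, 0.2108]
ee_rot: [0.0, 0.659, 0.753, 0.001]
contact_force: [0.3, 0.6, -0.9]
width: 0.0342
gripper_force: 0.0
bottle 4.4
jar 5.3
mug 5.3
bar 4.3
lidb 4.5
mid 4.1
thick 4.0
arch 35.4
bottle 2.7
cap 7.0
jar 2.5
mug 2.5
```

Everything else is undisturbed; the difference at the arch is the closed lid and the arm over it. Handing in.

```bash
python3 -c "from rig import manip;print(manip.sign_off())"
```

```text
the job is handed in; nothing more can be done
None
```

I shut the lid of box A, which holds the arch, and locked it with the long slim pin, its grip resting on the tongue; box B is still open, camera checks showed the other two pins, bar cast, bottle, jar and cup unmoved, and I handed the job in at about 27 s.

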